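Stack an antenna foot on a shuttle press and hold the slide in its detent

ROBOT

A 7-joint arm with a two-finger parallel gripper is mounted at the origin on the work surface. World frame = base frame: x ahead of the robot, y to its left, z up, the work surface at z = 0. Lengths are in m, angles in rad, forces in N, time in s.
With the tool pointing down it reaches from about 0.425 to 0.925 m from the base axis. Payload 6.8 kg.
Tool frame: the origin (TCP) lies midway between the tips of the shut fingers; the grasp point (between the pads) lies 19 mm behind it; z points along the fingers, y is the line along which they close (so a half turn about z gives the same grasp; the last joint's range is limited). The gripper opens to 85 mm and grips with 20 to 120 N. Pads are 22 mm wide; open, the fingers measure 114 mm over their backs; the gripper's body (76 mm by 85 mm) begins 54 mm behind the grasp point. The pads swing forward as they close: fully open they stand 13 mm farther back than shut.
Start: joints at [-0.108, 0.477, 0.022, 1.555, -0.011, 1.109, -0.083], TCP at [0.675, 0, 0.231] pointing down, gripper open.
Joint ranges: [-2.96, 2.96], [-0.34, 2.1], [-1.41, 1.46], [0.24, 2.44], [-1.37, 4.51], [0.17, 1.92], [-2.96, 2.96]. Speed limits (rad/s): [2.39, 2.39, 3.14, 3.14, 3.14, 3.14, 3.14].

INTERFACE

Orientations are given as a unit quaternion [w, x, y, z].
In Python, from station import readout, imaging, hand_in gives the robot as it stands.
- The arm moves only by the tool drive_tool, never from a script. Its argument "series" is a list of rows, each a list of 5 numbers: the shift along the tool's x, y, z in cm, then the turn about the tool's z in degrees, then the closure, from -1 (fully open) to 1 (shut). A call has 1 to 8 rows; each row shifts and turns the commanded pose from where the row before left it, along the tool's axes as they then stand; what a row does not reach is not made up. A row lasts 1/10 s, in which the tool goes at most 50 mm and 8.59 degrees, less where a joint would pass 70% of its speed; a pose out of reach is approached as far as the arm can. A call with a gripper value outside its range is refused whole. The fingers move at their own pace and stop on an object; "squeeze" is the grip in N (left out, the last holds). Time passes only in rows, so rows that do not move let the fingers close. It gives the time, the measured TCP pose, the force, the opening and the grip force at its end, in the units of the state.
- readout.get_obs(): the state, without advancing time (a new reading comes with each control period).
- imaging.read_camera(name): name is "scene" or "side" or "wrist"; returns the picture (384x512x3 uint8, red, green, blue); there is no depth.
- imaging.camera_model(name): a dict with "vfov" (degrees; the focal length in pixels is half the picture's height over the tangent of half this angle, whatever the lens; pixels are square), "cx", "cy" (the principal point, pixels), "distortion" ([k1, k2, p1, p2, k3] as OpenCV has them; the pictures are not rectified), "xyz" and "orientation" of the camera in the world. Camera axes: x right, y down, z forward; pixel columns grow to the right and rows downward; lengths in m; the calibration is good to about 2 mm. A picture is of the moment at which its call begins: read the wrist's pose just before it. camera_model takes no time and is no camera call; for the wrist camera it gives the pose at the moment of the call.
- hand_in(): hands the job in; it is judged then, once.
Trained networks look in the newest picture that a camera, given by its name, has taken for a name from the list of things; names that differ only in an ending like _2 or _b are one class to them, and where a whole thing is asked for, a point or a joint stands for the part that bears it (a point fixed in the world has none). Each returns a list of dicts, best first, with "conf" (0 to 1); they miss things now and then, are a little off and sometimes report something else, mostly with a low value. They report only what shows in the picture. A call takes as long as a camera call. They do not tell look-alikes from the thing itself.
- imaging.cut_out(thing, camera): "mask" (384x512 bool, what is visible of it) and "centre" ([column, row] in pixels, amid what is visible of it).
The state is a dict: "t": time; "q": joint angles; "joint_vel": joint speeds; "joint_torque": joint torques, N m; "eef_pos": TCP position; "tool_rot": TCP orientation; "contact_force": force on the tool from outside, world axes, zero at the start; "torque": the same for the moment, N m; "gripper_width": opening from 0.0 (shut) to 1.0 (fully open); "grasp_force": force on a finger pad.
Only numpy, scipy, OpenCV 4.12 (cv2) and the standard library are available. Lean on these libraries where they do the work, as an engineer would, in place of code of your own. Each camera call takes 0.05 s, during which the arm holds its last target. There are 200 camera calls.

TASK

The slide of the shuttle press is drawn out clear of the ram: while it is there, lay the wide grey rubber pad flat and centred on the slide's round nest plate, then the smaller steel disc flat and centred on top of the pad. Then take the slide's upright knob and run the loaded slide in under the ram until you feel its spring ball drop into the notch, without running on past it, and finish still holding the knob with the slide at rest in the notch, ready for the press to be worked. Leave the other things on the bench alone.

Things in the scene. Friction and masses are not known exactly. Their poses are not given: they have to be found in the camera images.
- pad: flat round pad of grey rubber, 60 mm diameter, 10 mm thick, 32 to 52 g, lying flat on the bench mat; origin at the centre of its underside, z up
- disc: flat round plain steel disc, 46 mm diameter, 10 mm thick, 104 to 169 g, lying flat on the bench mat; origin at the centre of its underside, z up
- slide: the press's aluminium slide plate, 100 x 295 mm, top 40 mm above the bench, on a straight rail. It moves only along its own +y, in towards the ram (own x: level, across the rail). It starts 0 to 20 mm from its drawn-out stop, moves with 1 to 3 N, meets the notch 130 to 180 mm further in and could run 30 mm or more past it. Origin on the bench plane below the nest's centre
- nest (a point): centre of the top face of the slide's round steel nest plate (84 mm diameter, 6 mm thick, flat top, no rim), 46 mm above the bench; moves with the slide
- knob (a point): middle of the grip of the slide's upright round black knob: 22 mm diameter, grip from 45 to 95 mm above the bench (this point at 70 mm), on a 30 mm collar 5 mm high; on the slide's centre line, 165 mm behind the nest (towards the slide's own -y); moves with the slide
- ram_point (a point): point straight below the ram of the fixed arbor press, at nest height (46 mm): the nest's centre lies here when the slide is in the notch. The ram's pad is 40 mm across, its underside 95 mm above the bench; the press head, 66 mm wide along the rail, spans 220 to 320 mm above the bench (ram and lever to 405 mm), on a column at the far side of the bed; own axes as the slide's
- notch (a point): middle of the V notch (9 mm wide, 4.5 mm deep) in the slide plate's far edge, at its top face, 80 mm behind the nest; moves with the slide
- plunger (a point): the fixed spring ball (10 mm steel ball) that rubs on the slide's far edge, 80 mm behind the ram. From about 4 mm before the notch's middle it drops in and pulls the slide on; it centres the slide by itself if that is free along the rail. Pushing on out of the notch takes about 11 N: the resistance rises in the first 1 to 2 mm and has faded by 5 mm past
- screwdriver: bystander: screwdriver, 190 mm long, 26 mm thick handle, lying between the robot and the press bed; leave alone
- bit_block: bystander: small red block of screwdriver bits, 40 x 75 mm, 28 mm high; leave alone
- radio: bystander: black electronics module, 50 x 70 mm, 22 mm high, with two brass sockets; leave alone
Mind the look-alikes: they are no part of the job. What is shaped like the pad but red is not meant.

How it is judged:
By the outcome, as a careful person would: the job done as asked, in the order asked, and still so for the second after the job is handed in, while the arm keeps its last pose, push and grip.
It also fails if it takes over 69 s, if anything falls off the work surface, if the arm or the gripper's body presses on something with over 40 N, if the wrist force passes 120 N, or if a joint passes its speed limit or range.

## Working session

There is one attempt and no reset: what is moved stays moved. The work goes in short steps, Python scripts to look and compute and a tool call to move; the robot and the scene stay as the last step left them, time stands still between calls to the robot, and variables do not carry over. Pictures are saved under pics/ and viewed, at most 14 in all, crops included, and the job is handed in when it is done.

Besides the shell and the picture viewer there is one more tool, called after "Request:" as name(argument=value, ...), one argument or row to a line, values as JSON. drive_tool: Moves the arm, as the interface text tells. Its arguments: {"type":"object","properties":{"series":{"type":"array"},"squeeze":{"type":"number"}},"required":["series"]}

```bash
mkdir -p pics
cat > h.py <<'E'
import numpy as np, cv2
from scipy.spatial.transform import Rotation as R
from station import readout, imaging
def cam(name):
    m=imaging.camera_model(name); f=192/np.tan(np.radians(m['vfov'])/2)
    K=np.array([[f,0,m['cx']],[0,f,m['cy']],[0,0,1]]); q=m['orientation']
    return K,np.array(m['distortion'],float),R.from_quat([q[1],q[2],q[3],q[0]]).as_matrix(),np.array(m['xyz'])
def toplane(c,px,z):
    K,D,Rm,t=c
    u=cv2.undistortPoints(np.array(px,float).reshape(-1,1,2),K,D).reshape(-1,2)
    d=np.c_[u,np.ones(len(u))]@Rm.T
    return t+d*((z-t[2])/d[:,2])[:,None]
def proj(c,P):
    K,D,Rm,t=c
    return cv2.projectPoints((np.array(P,float).reshape(-1,3)-t)@Rm,np.zeros(3),np.zeros(3),K,D)[0].reshape(-1,2)
def shot(name,fn=None):
    im=imaging.read_camera(name)
    if fn: cv2.imwrite('pics/'+fn,im[:,:,::-1])
    return im
def obs():
    o=readout.get_obs(); q=o['tool_rot']
    return o,R.from_quat([q[1],q[2],q[3],q[0]]).as_matrix()
E
python3 - <<'E'
from h import *
for n in ['scene','side','wrist']:
    shot(n,n+'0.png'); c=cam(n); print(n,c[3].round(3),c[2][:,2].round(2))
    for th in ['pad','disc','slide','nest','knob','notch','plunger','screwdriver']:
        try:
            for r in imaging.cut_out(th,n)[:3]: print(th,round(r['conf'],2),np.round(r['centre']),r['mask'].sum(), toplane(c,r['centre'],.01).round(3)[0])
        except Exception as e: print(th,e)
o,Rm=obs(); print(o['t'],o['eef_pos'],Rm.round(3))
a=cv2.imread('pics/scene0.png');b=cv2.imread('pics/side0.png')
E
```

```text
scene [ 1.01  -0.525  0.538] [-0.59  0.57 -0.57]
pad 0.95 [240. 276.] 604 [ 0.631 -0.212  0.01 ]
pad 0.84 [176. 293.] 755 [ 0.577 -0.324  0.01 ]
pad 0.81 [204. 333.] 872 [ 0.683 -0.339  0.01 ]
disc 0.85 [141. 252.] 351 [ 0.434 -0.313  0.01 ]
slide 0.74 [275. 197.] 3413 [0.494 0.03  0.01 ]
nest 0.78 [279. 198.] 3522 [0.505 0.033 0.01 ]
knob 0.57 [275. 195.] 3401 [0.492 0.035 0.01 ]
notch 0.79 [274. 197.] 3438 [0.495 0.029 0.01 ]
notch 0.75 [283. 301.] 1224 [ 0.729 -0.197  0.01 ]
plunger 0.8 [383. 156.] 8848 [0.581 0.41  0.01 ]
screwdriver 0.57 [289. 170.] 170 [0.433 0.154 0.01 ]
side [1.072 0.002 0.628] [-0.66 -0.09 -0.75]
pad 0.92 [194. 189.] 434 [ 0.536 -0.23   0.01 ]
pad 0.83 [189. 225.] 580 [ 0.639 -0.213  0.01 ]
pad 0.69 [125. 237.] 560 [ 0.691 -0.335  0.01 ]
disc 0.59 [173. 156.] 222 [ 0.435 -0.315  0.01 ]
slide 0.86 [310. 196.] 4512 [0.513 0.037 0.01 ]
nest 0.79 [304. 199.] 4494 [0.523 0.024 0.01 ]
knob 0.97 [310. 196.] 4564 [0.512 0.037 0.01 ]
notch 0.91 [308. 198.] 4654 [0.518 0.033 0.01 ]
plunger 0.7 [409. 206.] 15975 [0.504 0.263 0.01 ]
screwdriver 0.54 [363. 176.] 287 [0.426 0.163 0.01 ]
wrist [0.674 0.075 0.375] [-0.   -0.29 -0.96]
pad 0.95 [155. 324.] 685 [ 0.539 -0.229  0.01 ]
pad 0.62 [222. 313.] 1488 [ 0.629 -0.211  0.01 ]
pad 0.59 [178. 358.] 51 [ 0.566 -0.288  0.01 ]
disc 0.53 [ 79. 375.] 46 [ 0.419 -0.32   0.01 ]
slide 0.78 [114. 124.] 26923 [0.517 0.038 0.01 ]
slide 0.39 [32.  7.] 968 [0.448 0.154 0.01 ]
slide 0.36 [ 80. 374.] 50 [ 0.421 -0.318  0.01 ]
nest 0.72 [114. 128.] 27082 [0.516 0.032 0.01 ]
knob 0.78 [118. 126.] 26940 [0.521 0.035 0.01 ]
notch 0.95 [113. 123.] 26508 [0.516 0.038 0.01 ]
notch 0.52 [ 83. 374.] 49 [ 0.425 -0.318  0.01 ]
plunger 0.66 [261.  51.] 14416 [0.68  0.113 0.01 ]
screwdriver 0.88 [33.  8.] 984 [0.449 0.153 0.01 ]
1.35 [6.74988551e-01 2.78622843e-05 2.31311087e-01] [[-0.  1. -0.]
 [ 1.  0.  0.]
 [ 0. -0. -1.]]
```

Run:
```python
import cv2
for n in ['scene','side']:
    a=cv2.imread(f'pics/{n}0.png'); cv2.imwrite(f'pics/{n}0b.png',cv2.resize(a,(800,600),interpolation=cv2.INTER_CUBIC))
```

```text
(no output)
```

View pics/scene0b.png

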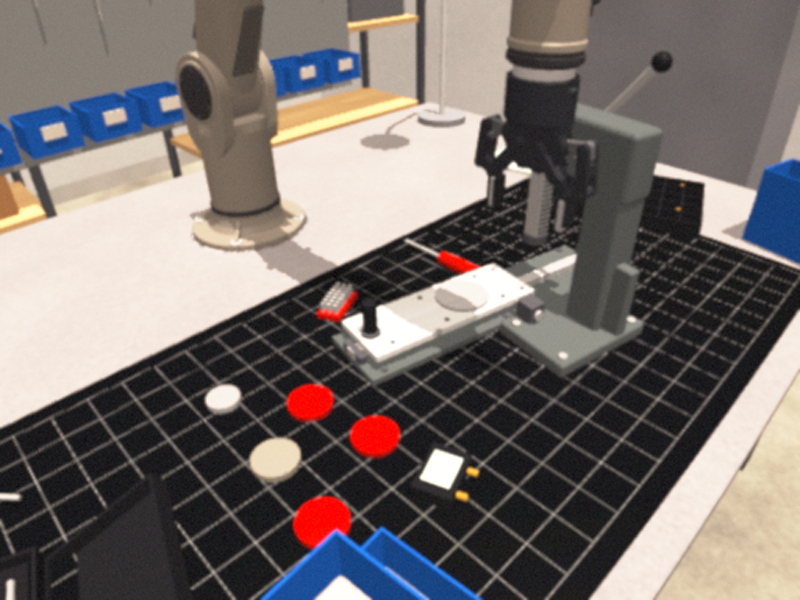

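View pics/side0b.png

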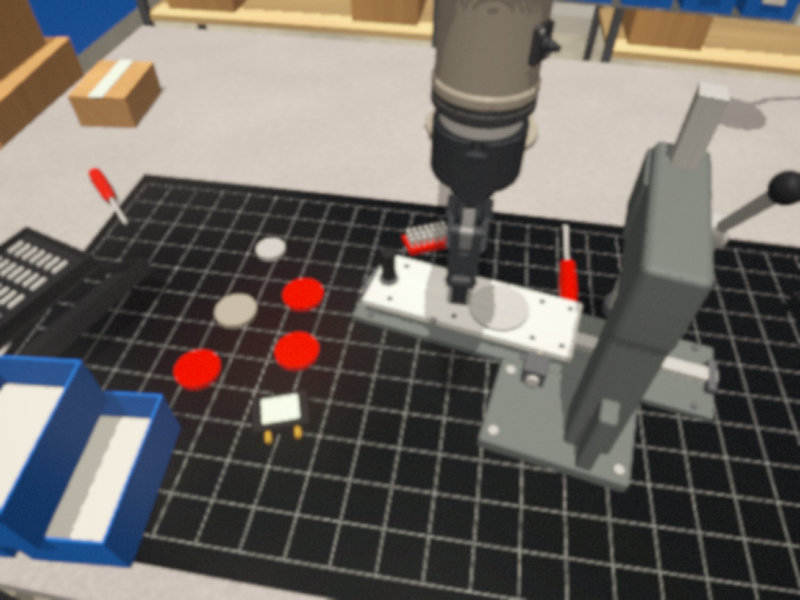

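View pics/wrist0.png

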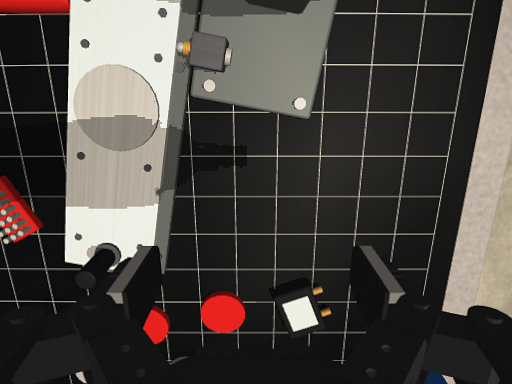

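The grey pad shows at (275,460) in the enlarged scene view and the steel disc at (223,398). The three red discs are look-alikes. The nest is at about (117,107) in the wrist picture, and the knob base is at about (100,255). Next I'll refine these by fitting circles.

```bash
cat >> h.py <<'E'
def circ(im,c,xy,z,r,span=.02,w=.0015):
    g=cv2.GaussianBlur(im,(0,0),.7).astype(np.float32); a=np.linspace(0,2*np.pi,90,endpoint=False); u=np.c_[np.cos(a),np.sin(a)]
    def score(p):
        def s(rr):
            q=proj(c,np.c_[p+u*rr,np.full(90,z)]).astype(np.float32)
            return cv2.remap(g,q[:,:1].copy(),q[:,1:].copy(),cv2.INTER_LINEAR,borderMode=cv2.BORDER_REPLICATE)[:,0]
        return np.minimum(np.abs(s(r+w)-s(r-w)).sum(1),60).mean()
    best=np.array(xy,float); 
    for st in (span/8,span/40,span/160):
        k=np.arange(-8,9)*st if st==span/8 else np.arange(-6,7)*st
        C=[best+[i,j] for i in k for j in k]; S=[score(p) for p in C]; best=C[int(np.argmax(S))]
    return best,max(S)
E
python3 - <<'E'
from h import *
W=cam('wrist'); im=cv2.imread('pics/wrist0.png')
n0=toplane(W,[116,107],.046)[0,:2]; print('nest w',circ(im,W,n0,.046,.042,.01))
for a,b in [((69,10),(66,255)),((183,10),(160,255))]: print('edge',toplane(W,[a,b],.04).round(4))
print('knob top/collar guess',toplane(W,[108,255],.095).round(4),toplane(W,[108,255],.05).round(4), toplane(W,[93,285],.095).round(4))
for n,px in [('scene',(295,190)),('side',(319,196))]:
    c=cam(n); i=cv2.imread(f'pics/{n}0.png')
    print('nest',n,circ(i,c,n0,.046,.042,.01))
    print('pad',circ(i,c,[.577,-.324],.01,.030),'disc',circ(i,c,[.434,-.313],.01,.023))
    k=(370*.64,302*.64) if n=='scene' else (389*.64,256*.64)
    print('knob',toplane(c,k,.095).round(4))
    print('knob',circ(i,c,toplane(c,k,.095)[0,:2],.095,.011,.01))
# plunger ball
print('ball',toplane(W,[180,47],.035).round(4))
E
```

```text
nest w (array([0.53609024, 0.05546118]), np.float32(60.0))
edge [[ 0.5006  0.145   0.04  ]
 [ 0.4548 -0.1091  0.04  ]]
edge [[ 0.6067  0.1445  0.04  ]
 [ 0.564  -0.1086  0.04  ]]
knob top/collar guess [[ 0.5318 -0.0786  0.095 ]] [[ 0.5089 -0.1033  0.05  ]] [[ 0.5122 -0.1121  0.095 ]]
nest scene (array([0.54221524, 0.04858618]), np.float32(35.082355))
pad (array([ 0.572625, -0.323125]), np.float32(60.0)) disc (array([ 0.437   , -0.316625]), np.float32(60.0))
knob [[ 0.5106 -0.1072  0.095 ]]
knob (array([ 0.52176801, -0.09657257]), np.float32(32.470627))
nest side (array([0.54296524, 0.05471118]), np.float32(38.817795))
pad (array([ 0.575125, -0.3215  ]), np.float32(60.0)) disc (array([ 0.439875, -0.31075 ]), np.float32(60.0))
knob [[ 0.5179 -0.103   0.095 ]]
knob (array([ 0.52977213, -0.10090372]), np.float32(36.243546))
ball [[0.6008 0.1133 0.035 ]]
```

Request:
drive_tool(
  series=[
    [-5, -1.5, 0, 0, -1],
    [-5, -1.5, 0, 0, -1],
    [-5, -1.5, 0, 0, -1],
    [-5, -1.5, 0, 0, -1],
    [-5, -2, 0, 0, -1],
    [-5, -2, 0, 0, -1],
    [0, 0, 0, 0, -1],
  ],
)

```text
t: 2.05
eef_pos: [0.5755, -0.2945, 0.2317]
tool_rot: [0.001, 0.712, 0.702, -0.003]
contact_force: [-0.3, -1.0, -0.7]
gripper_width: 0.996
grasp_force: 0.0
```

```bash
sed -i 's/,60).mean/,250).mean/' h.py
python3 - <<'E'
from h import *
im0=cv2.imread('pics/wrist0.png')
W=cam('wrist'); im=shot('wrist','wrist1.png'); W2=cam('wrist')
print(W[3]-W2[3])
print('pad',circ(im,W,[.575,-.322],.01,.030),'disc',circ(im,W,[.437,-.314],.01,.023))
print(proj(W,[[.575,-.322,.01],[.437,-.314,.01]]))
for n in ['scene','side']:
    c=cam(n); i=cv2.imread(f'pics/{n}0.png')
    print('pad',circ(i,c,[.577,-.324],.01,.030),'disc',circ(i,c,[.434,-.313],.01,.023),'nest',circ(i,c,[.538,.053],.046,.042,.01))
o,Rm=obs();print(o['eef_pos'],Rm.round(4),o['joint_vel'].round(3) if hasattr(o['joint_vel'],'round') else o['joint_vel'])
E
```

```text
[-1.80021938e-03 -4.29377533e-03 -7.88912043e-05]
pad (array([ 0.574   , -0.320875]), np.float32(244.0766)) disc (array([ 0.437625, -0.31175 ]), np.float32(240.49706))
[[256.65530562 179.14072329]
 [137.86005813 173.81234159]]
pad (array([ 0.5755 , -0.32275]), np.float32(195.51662)) disc (array([ 0.43975, -0.31425]), np.float32(186.6859)) nest (array([0.531   , 0.052125]), np.float32(42.435383))
pad (array([ 0.57675 , -0.322125]), np.float32(118.46959)) disc (array([ 0.4415, -0.3135]), np.float32(117.82969)) nest (array([0.530125, 0.051125]), np.float32(53.673786))
[ 0.57786416 -0.28976167  0.23154699] [[ 8.4e-03  1.0e+00 -6.0e-04]
 [ 1.0e+00 -8.4e-03 -2.3e-03]
 [-2.3e-03 -6.0e-04 -1.0e+00]] [-0.06   0.004 -0.081 -0.004 -0.027 -0.002 -0.02 ]
```

View pics/wrist1.png

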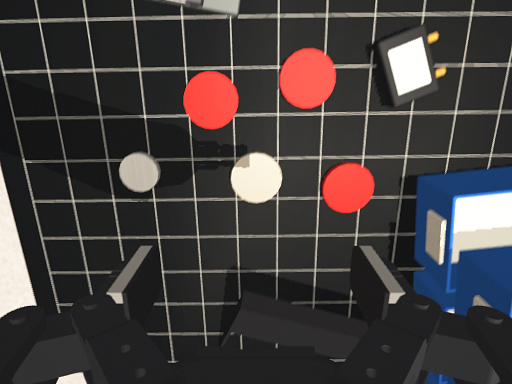

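The wrist picture shows the pad at (257,178) and the disc at (140,172), with room around both for the fingers. The arm was still settling when I took it, so I'll measure again.

Run:
```python
from h import *
for k in range(2):
    W=cam('wrist'); im=shot('wrist'); W2=cam('wrist')
    print((W[3]-W2[3]).round(4),'pad',circ(im,W,[.575,-.322],.01,.030),'disc',circ(im,W,[.437,-.314],.01,.023))
o,Rm=obs();print(o['eef_pos'],Rm.round(4))
```

```text
[-0.0013 -0.0033 -0.    ] pad (array([ 0.57425, -0.321  ]), np.float32(244.92595)) disc (array([ 0.437625, -0.312125]), np.float32(243.27682))
[-0.0008 -0.0021  0.    ] pad (array([ 0.57375 , -0.321125]), np.float32(247.41464)) disc (array([ 0.437  , -0.31275]), np.float32(247.31198))
[ 0.58062048 -0.28396948  0.23129164] [[ 2.e-04  1.e+00  3.e-04]
 [ 1.e+00 -2.e-04  7.e-04]
 [ 7.e-04  3.e-04 -1.e+00]]
```

Request:
drive_tool(
  series=[
    [-2, -0.3, 2, 0, -1],
    [-1.75, -0.3, 4, 0, -1],
    [0, 0, 4, 0, -1],
    [0, 0, 4, 0, -0.65],
    [0, 0, 3, 0, -0.65],
    [0, 0, 2, 0, -0.65],
    [0, 0, 1, 0, -0.65],
    [0, 0, 0, 0, -0.65],
  ],
  squeeze=20,
)

```text
t: 3.0
eef_pos: [0.5746, -0.3197, 0.03]
tool_rot: [-0.001, 0.706, 0.708, -0.0]
contact_force: [-0.3, 0.1, 0.6]
gripper_width: 0.823
grasp_force: 0.0
```

Request:
drive_tool(
  series=[
    [0, 0, 0, 0, -0.65],
    [0, 0, 0, 0, -0.65],
    [0, 0, 0, 0, -0.65],
  ],
)

```text
t: 3.3
eef_pos: [0.5753, -0.3222, 0.0327]
tool_rot: [0.001, 0.707, 0.707, 0.0]
contact_force: [-0.8, -0.4, -0.2]
gripper_width: 0.825
grasp_force: 0.0
```

Request:
drive_tool(
  series=[
    [0, 0, 1.5, 0, -0.65],
    [0, 0, 1.0, 0, -0.65],
    [0, 0, 0.5, 0, -0.65],
    [0, 0, 0, 0, -0.65],
    [0, 0, 0, 0, -0.65],
  ],
)

```text
t: 3.8
eef_pos: [0.5743, -0.3219, 0.001]
tool_rot: [-0.0, 0.707, 0.707, -0.0]
contact_force: [0.9, 1.0, 0.2]
gripper_width: 0.829
grasp_force: 0.0
```

Request:
drive_tool(
  series=[
    [0, 0, 0.2, 0, -0.65],
    [0, 0, 0, 0, -0.65],
    [0, 0, 0, 0, -0.65],
  ],
)

```text
t: 4.1
eef_pos: [0.5745, -0.322, -0.0005]
tool_rot: [0.0, 0.707, 0.707, 0.0]
contact_force: [0.3, -0.3, 0.7]
gripper_width: 0.827
grasp_force: 0.0
```

Request:
drive_tool(
  series=[
    [0, 0, 0.2, 0, -0.65],
    [0, 0, 0, 0, -0.65],
    [0, 0, 0, 0, -0.65],
  ],
)

```text
t: 4.4
eef_pos: [0.5743, -0.3219, -0.0028]
tool_rot: [-0.0, 0.707, 0.707, -0.0]
contact_force: [0.2, 0.1, 0.8]
gripper_width: 0.827
grasp_force: 0.0
```

Request:
drive_tool(
  series=[
    [0, 0, 0.1, 0, -0.65],
    [0, 0, 0, 0, -0.45],
    [0, 0, 0, 0, -0.3],
    [0, 0, 0, 0, -0.3],
    [0, 0, 0, 0, -0.3],
  ],
  squeeze=25,
)

```text
t: 4.9
eef_pos: [0.5744, -0.322, -0.0034]
tool_rot: [0.0, 0.707, 0.707, 0.0]
contact_force: [-0.6, -0.2, 4.6]
gripper_width: 0.686
grasp_force: 26.8
```

Request:
drive_tool(
  series=[
    [0, 0, -1, 0, -0.3],
    [0, 0, -2, 0, -0.3],
    [0, 0, -3, 0, -0.3],
    [0, 0, -4, 0, -0.3],
    [0, 0, -4, 0, -0.3],
    [0, 0, -3, 0, -0.3],
    [2, -0.3, -2, 0, -0.3],
    [4, -0.6, 0, 0, -0.3],
  ],
)

```text
t: 5.7
eef_pos: [0.5668, -0.266, 0.1907]
tool_rot: [0.004, 0.709, 0.705, 0.001]
contact_force: [-0.2, 0.1, -0.8]
gripper_width: 0.688
grasp_force: 27.2
```

Request:
drive_tool(
  series=[
    [4, -0.6, 0, 0, -0.3],
    [4, -0.6, 0, 0, -0.3],
    [4, -0.6, 0, 0, -0.3],
    [4, -0.6, 0, 0, -0.3],
    [4, -0.6, 0, 0, -0.3],
    [4, 0, 0, 0, -0.3],
    [2, 0, 0, 0, -0.3],
    [0, 0, 0, 0, -0.3],
  ],
)

```text
t: 6.5
eef_pos: [0.5354, 0.0023, 0.1869]
tool_rot: [-0.0, 0.705, 0.709, 0.001]
contact_force: [0.1, -0.3, 0.2]
gripper_width: 0.686
grasp_force: 27.2
```

Request:
drive_tool(
  series=[
    [0, 0, 0, 0, -0.3],
    [0, 0, 0, 0, -0.3],
    [0, 0, 0, 0, -0.3],
    [0, 0, 0, 0, -0.3],
  ],
)

```text
t: 6.9
eef_pos: [0.5354, -0.0031, 0.1863]
tool_rot: [0.0, 0.708, 0.706, -0.0]
contact_force: [-0.2, -0.4, 0.0]
gripper_width: 0.687
grasp_force: 27.2
```

Run:
```python
from h import *
W=cam('wrist'); im=shot('wrist','wrist2.png'); W2=cam('wrist'); print((W[3]-W2[3]).round(4))
n=toplane(W,proj(W,[.535,.054,.046]),.046)[0,:2]
print('nest',circ(im,W,[.535,.054],.046,.042,.015),circ(im,W,[.535,.054],.046,.042,.015,.001))
c=cam('scene'); i=shot('scene','scene2.png')
print('disc',circ(i,c,[.4375,-.313],.01,.023))
o,Rm=obs();print(o['eef_pos'],o['gripper_width'],Rm.round(4)); print(proj(W,[.536,.0545,.046]))
```

```text
[ 0.     -0.0002  0.    ]
nest (array([0.5344375, 0.05625  ]), np.float32(77.77174)) (array([0.5348125 , 0.05615625]), np.float32(74.425064))
disc (array([ 0.43975, -0.31425]), np.float32(186.33505))
[ 0.53542281 -0.00259253  0.18629483] 0.6863278552152013 [[ 1.1e-03  1.0e+00 -0.0e+00]
 [ 1.0e+00 -1.1e-03 -1.0e-04]
 [-1.0e-04 -0.0e+00 -1.0e+00]]
[[257.43728086 109.69618885]]
```

View pics/wrist2.png

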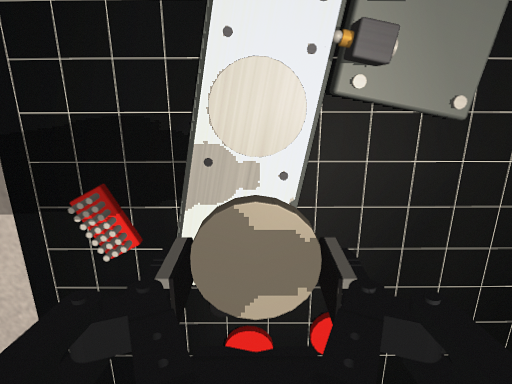

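Nest centred at (257,106); pad held flat at (256,258). I'll measure the pad's offset in the hand.

Run:
```python
from h import *
W=cam('wrist'); im=cv2.imread('pics/wrist2.png'); o,_=obs(); p=o['eef_pos']
for z in (.197,.2,.203): print(z,circ(im,W,p[:2],z,.030,.01)-np.array([np.r_[p[:2]],0],object))
```

```text
Traceback (most recent call last):
ValueError: setting an array element with a sequence. The requested array has an inhomogeneous shape after 1 dimensions. The detected shape was (2,) + inhomogeneous part.
```

Run:
```python
from h import *
W=cam('wrist'); im=cv2.imread('pics/wrist2.png'); o,_=obs(); p=o['eef_pos']
for z in (.194,.197,.2,.203):
    b,s=circ(im,W,p[:2],z,.030,.01); print(z,b-p[:2],s)
```

```text
0.194 [-0.0011875 -0.0038125] 215.38121
0.197 [-0.00175   -0.0019375] 233.37804
0.2 [-0.0014375  0.0010625] 238.98628
0.203 [-0.0011875  0.0020625] 227.3332
```

Request:
drive_tool(
  series=[
    [3, 0, 0, 0, -0.3],
    [2.8, 0, 2, 0, -0.3],
    [0, 0, 4, 0, -0.3],
    [0, 0, 4, 0, -0.3],
    [0, 0, 2, 0, -0.3],
    [0, 0, 1, 0, -0.3],
    [0, 0, 0, 0, -0.3],
    [0, 0, 0, 0, -0.3],
  ],
)

```text
t: 7.8
eef_pos: [0.5363, 0.0561, 0.0572]
tool_rot: [0.0, 0.707, 0.707, 0.001]
contact_force: [-0.2, -0.4, -0.1]
gripper_width: 0.689
grasp_force: 27.2
```

Request:
drive_tool(
  series=[
    [0, 0, 0, 0, -0.3],
    [0, 0, 0, 0, -0.3],
    [0, 0, 0, 0, -0.3],
  ],
)

```text
t: 8.1
eef_pos: [0.536, 0.0561, 0.0571]
tool_rot: [0.0, 0.707, 0.707, 0.001]
contact_force: [-0.4, 0.3, -0.0]
gripper_width: 0.683
grasp_force: 27.2
```

Run:
```python
from h import *
W=cam('wrist'); im=shot('wrist','wrist3.png'); o,_=obs(); p=o['eef_pos']; print(p)
for z in (.068,.0705): print(z,circ(im,W,p[:2],z,.030,.01))
print(circ(im,W,[.535,.056],.046,.042,.01))
```

```text
[0.53581276 0.05618148 0.05695287]
0.068 (array([0.53481276, 0.05361898]), np.float32(218.40446))
0.0705 (array([0.53431276, 0.05536898]), np.float32(214.4412))
(array([0.5358125, 0.0574375]), np.float32(132.92824))
```

View pics/wrist3.png

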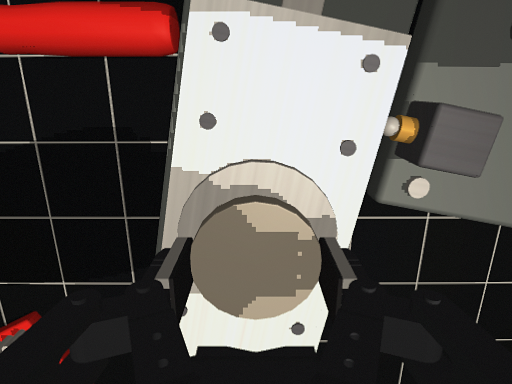

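Request:
drive_tool(
  series=[
    [0.1, 0.05, 0.6, 0, -0.3],
    [0, 0, 0.5, 0, -0.3],
    [0, 0, 0, 0, -0.3],
    [0, 0, 0, 0, -0.3],
  ],
)

```text
t: 8.55
eef_pos: [0.5356, 0.0571, 0.0449]
tool_rot: [-0.0, 0.707, 0.707, -0.0]
contact_force: [-1.0, -0.6, -0.2]
gripper_width: 0.687
grasp_force: 27.2
```

Request:
drive_tool(
  series=[
    [0, 0, 0.2, 0, -0.3],
    [0, 0, 0, 0, -0.3],
    [0, 0, 0, 0, -0.3],
  ],
)

```text
t: 8.85
eef_pos: [0.5359, 0.0571, 0.0433]
tool_rot: [-0.0, 0.707, 0.707, 0.0]
contact_force: [0.4, -0.2, -0.6]
gripper_width: 0.686
grasp_force: 27.2
```

Request:
drive_tool(
  series=[
    [0, 0, 0.1, 0, -0.3],
    [0, 0, 0, 0, -0.3],
    [0, 0, 0, 0, -0.3],
  ],
)

```text
t: 9.15
eef_pos: [0.5361, 0.0571, 0.0425]
tool_rot: [0.0, 0.707, 0.707, 0.0]
contact_force: [-0.7, 0.5, 1.6]
gripper_width: 0.685
grasp_force: 27.4
```

Request:
drive_tool(
  series=[
    [0, 0, 0.03, 0, -0.4],
    [0, 0, 0, 0, -0.5],
    [0, 0, 0, 0, -0.6],
    [0, 0, 0, 0, -0.75],
    [0, 0, 0, 0, -0.75],
    [0, 0, -1, 0, -0.8],
    [0, 0, -2, 0, -1],
    [0, 0, -3, 0, -1],
  ],
)

```text
t: 9.95
eef_pos: [0.5348, 0.0569, 0.1021]
tool_rot: [-0.001, 0.707, 0.707, -0.001]
contact_force: [-0.2, 0.9, 0.3]
gripper_width: 1.002
grasp_force: 0.0
```

Request:
drive_tool(
  series=[
    [0, 0, -4, 0, -1],
    [-2, 0, -3, 0, -1],
    [-3, 0, 0, 0, -1],
    [0, 0, 0, 0, -1],
    [0, 0, 0, 0, -1],
    [0, 0, 0, 0, -1],
    [0, 0, 0, 0, -1],
  ],
)

```text
t: 10.65
eef_pos: [0.5357, 0.0083, 0.1718]
tool_rot: [-0.0, 0.706, 0.708, -0.0]
contact_force: [-0.3, 0.4, 1.1]
gripper_width: 1.0
grasp_force: 0.0
```

Run:
```python
from h import *
W=cam('wrist'); im=shot('wrist','wrist4.png'); W2=cam('wrist'); print((W[3]-W2[3]).round(4)); o,_=obs(); p=o['eef_pos']; print(p)
print('nest',circ(im,W,[.535,.056],.046,.042,.01),circ(im,W,[.535,.056],.046,.042,.01,.0025))
print('pad',circ(im,W,[.535,.056],.056,.030,.01),circ(im,W,[.535,.056],.056,.030,.01,.0025))
```

```text
[-0.      0.0001  0.    ]
[0.53566827 0.00814023 0.17166777]
nest (array([0.534875 , 0.0564375]), np.float32(87.87781)) (array([0.543875 , 0.0554375]), np.float32(96.99944))
pad (array([0.533625, 0.057625]), np.float32(116.89487)) (array([0.5324375, 0.0579375]), np.float32(115.10383))
```

View pics/wrist4.png

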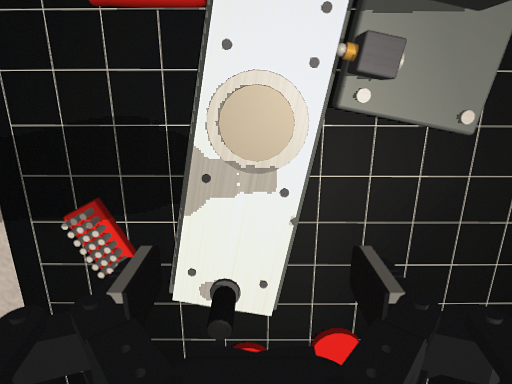

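The pad sits flat on the nest, with the nest at (257,121) and the pad at (256,123). That is within about 1.7 mm of centre. Next is the disc.

Request:
drive_tool(
  series=[
    [-2, -0.5, 0, 0, -1],
    [-4, -1.3, 0, 0, -1],
    [-4, -1.4, 0, 0, -1],
    [-4, -1.4, 0, 0, -1],
    [-4, -1.4, 0, 0, -1],
    [-4, -1.4, 0, 0, -1],
    [-4, -1.4, 0, 0, -1],
    [-3, -1, 0, 0, -1],
  ],
)

```text
t: 11.5
eef_pos: [0.4368, -0.285, 0.1719]
tool_rot: [-0.0, 0.708, 0.707, -0.0]
contact_force: [0.6, -0.2, -0.1]
gripper_width: 0.999
grasp_force: 0.0
```

Request:
drive_tool(
  series=[
    [-1, 0, 0, 0, -1],
    [0, 0, 0, 0, -0.9],
    [0, 0, 0, 0, -0.7],
    [0, 0, 0, 0, -0.4],
    [0, 0, 0, 0, -0.4],
    [0, 0, 0, 0, -0.4],
  ],
)

```text
t: 12.1
eef_pos: [0.4384, -0.2919, 0.172]
tool_rot: [-0.0, 0.706, 0.708, 0.0]
contact_force: [0.2, 0.1, -0.1]
gripper_width: 0.7
grasp_force: 0.0
```

Run:
```python
from h import *
W=cam('wrist'); im=shot('wrist','wrist5.png'); W2=cam('wrist'); print((W[3]-W2[3]).round(4)); o,_=obs(); p=o['eef_pos']; print(p,o['gripper_width'])
print('disc',circ(im,W,[.4375,-.313],.01,.023,.02),circ(im,W,[.4375,-.313],.01,.023,.01,.0025))
W=cam('wrist')
```

```text
[ 0.0001  0.0002 -0.    ]
[ 0.43822215 -0.29222347  0.17201986] 0.6997342153133819
disc (array([ 0.43625, -0.31425]), np.float32(250.0)) (array([ 0.4350625, -0.314125 ]), np.float32(250.0))
```

Request:
drive_tool(
  series=[
    [-1, -0.1, 2, 0, -0.4],
    [-1.2, 0, 4, 0, -0.4],
    [0, 0, 4, 0, -0.4],
    [0, 0, 4, 0, -0.4],
    [0, 0, 1.5, 0, -0.4],
    [0, 0, 0.7, 0, -0.4],
    [0, 0, 0, 0, -0.4],
    [0, 0, 0, 0, -0.4],
  ],
)

```text
t: 12.95
eef_pos: [0.4377, -0.3153, 0.011]
tool_rot: [0.001, 0.707, 0.707, 0.0]
contact_force: [-0.4, 0.6, 0.2]
gripper_width: 0.698
grasp_force: 0.0
```

Request:
drive_tool(
  series=[
    [0, 0, 0, 0, -0.4],
    [0, 0, 0, 0, -0.4],
    [0, 0, 0, 0, -0.4],
  ],
)

```text
t: 13.25
eef_pos: [0.4373, -0.3151, 0.0107]
tool_rot: [0.001, 0.707, 0.707, 0.0]
contact_force: [0.5, -0.4, -0.3]
gripper_width: 0.7
grasp_force: 0.0
```

Request:
drive_tool(
  series=[
    [0.1, 0, 0.6, 0, -0.4],
    [0, 0, 0.5, 0, -0.4],
    [0, 0, 0, 0, -0.3],
    [0, 0, 0, 0, -0.1],
    [0, 0, 0, 0, 0.2],
    [0, 0, 0, 0, 0.2],
    [0, 0, 0, 0, 0.2],
    [0, 0, 0, 0, 0.2],
  ],
  squeeze=40,
)

```text
t: 14.05
eef_pos: [0.4369, -0.3139, -0.0009]
tool_rot: [0.0, 0.707, 0.707, 0.0]
contact_force: [-0.6, 0.7, 2.9]
gripper_width: 0.514
grasp_force: 40.6
```

Request:
drive_tool(
  series=[
    [0, 0, -1, 0, 0.2],
    [0, 0, -2, 0, 0.2],
    [0, 0, -3, 0, 0.2],
    [0, 0, -4, 0, 0.2],
    [0, 0, -4, 0, 0.2],
    [1, 0.5, -3, 0, 0.2],
    [3, 1, -1, 0, 0.2],
    [4, 1.2, 0, 0, 0.2],
  ],
)

```text
t: 14.85
eef_pos: [0.4647, -0.2356, 0.1818]
tool_rot: [0.003, 0.709, 0.705, 0.001]
contact_force: [1.7, -0.1, -2.0]
gripper_width: 0.518
grasp_force: 41.2
```

Request:
drive_tool(
  series=[
    [4, 1.2, 0, 0, 0.2],
    [4, 1.2, 0, 0, 0.2],
    [4, 1.2, 0, 0, 0.2],
    [4, 1.2, 0, 0, 0.2],
    [4, 1.2, 0, 0, 0.2],
    [4, 1.2, 0, 0, 0.2],
    [3, 0, 0, 0, 0.2],
    [1, 0, 0, 0, 0.2],
  ],
)

```text
t: 15.65
eef_pos: [0.5356, 0.0504, 0.1793]
tool_rot: [-0.001, 0.705, 0.709, 0.001]
contact_force: [0.3, -0.2, -1.2]
gripper_width: 0.516
grasp_force: 41.2
```

Request:
drive_tool(
  series=[
    [0, 0, 0, 0, 0.2],
    [0, 0, 0, 0, 0.2],
    [0, 0, 0, 0, 0.2],
    [0, 0, 0, 0, 0.2],
  ],
)

```text
t: 16.05
eef_pos: [0.5359, 0.0443, 0.179]
tool_rot: [0.0, 0.708, 0.706, -0.0]
contact_force: [0.8, 0.2, -1.3]
gripper_width: 0.512
grasp_force: 41.2
```

Request:
drive_tool(
  series=[
    [1.2, 0.05, 1, 0, 0.2],
    [0, 0, 3, 0, 0.2],
    [0, 0, 4, 0, 0.2],
    [0, 0, 2, 0, 0.2],
    [0, 0, 1, 0, 0.2],
    [0, 0, 0, 0, 0.2],
    [0, 0, 0, 0, 0.2],
    [0, 0, 0, 0, 0.2],
  ],
)

```text
t: 16.85
eef_pos: [0.5375, 0.0584, 0.0702]
tool_rot: [0.001, 0.707, 0.707, 0.001]
contact_force: [-0.3, -0.9, -1.1]
gripper_width: 0.514
grasp_force: 41.3
```

Run:
```python
from h import *
W=cam('wrist'); im=shot('wrist','wrist6.png'); o,_=obs(); p=o['eef_pos']; print(p)
for z in (.0085,.0109): print('disc',circ(im,W,p[:2],p[2]+z,.023,.01))
print('pad',circ(im,W,[.535,.0565],.056,.030,.01))
```

```text
[0.53747372 0.05834644 0.0702675 ]
disc (array([0.53591122, 0.05665894]), np.float32(217.95686))
disc (array([0.53659872, 0.05853394]), np.float32(214.70493))
pad (array([0.539375 , 0.0466875]), np.float32(123.892654))
```

View pics/wrist6.png

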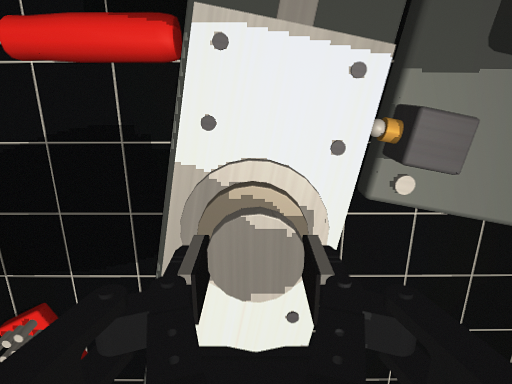

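The disc is held flat at (256,257), just above the pad. I'll correct by about 1 to 1.5 mm and lower it.

Request:
drive_tool(
  series=[
    [-0.15, -0.1, 0.5, 0, 0.2],
    [0, 0, 0.6, 0, 0.2],
    [0, 0, 0, 0, 0.2],
    [0, 0, 0, 0, 0.2],
    [0, 0, 0, 0, 0.2],
  ],
)

```text
t: 17.4
eef_pos: [0.5355, 0.0566, 0.058]
tool_rot: [0.0, 0.707, 0.707, 0.0]
contact_force: [-0.2, -0.0, -1.4]
gripper_width: 0.513
grasp_force: 41.3
```

Request:
drive_tool(
  series=[
    [0, 0, 0.2, 0, 0.2],
    [0, 0, 0, 0, 0.2],
    [0, 0, 0, 0, 0.2],
  ],
)

```text
t: 17.7
eef_pos: [0.5354, 0.0566, 0.056]
tool_rot: [-0.0, 0.707, 0.707, -0.0]
contact_force: [-0.4, 0.0, -1.4]
gripper_width: 0.514
grasp_force: 41.3
```

Request:
drive_tool(
  series=[
    [0, 0, 0.1, 0, 0.2],
    [0, 0, 0, 0, 0.2],
    [0, 0, 0, 0, 0.2],
  ],
)

```text
t: 18.0
eef_pos: [0.5356, 0.0566, 0.0552]
tool_rot: [0.0, 0.707, 0.707, 0.0]
contact_force: [0.0, -1.2, 0.6]
gripper_width: 0.516
grasp_force: 41.6
```

Request:
drive_tool(
  series=[
    [0, 0, 0.05, 0, 0.1],
    [0, 0, 0, 0, -0.1],
    [0, 0, 0, 0, -0.2],
    [0, 0, 0, 0, -0.3],
    [0, 0, 0, 0, -0.5],
    [0, 0, -1, 0, -0.6],
    [0, 0, -2, 0, -0.6],
    [0, 0, -3, 0, -0.6],
  ],
)

```text
t: 18.8
eef_pos: [0.5343, 0.0564, 0.1145]
tool_rot: [-0.001, 0.707, 0.707, -0.001]
contact_force: [0.5, -0.8, 0.1]
gripper_width: 0.799
grasp_force: 0.0
```

Request:
drive_tool(
  series=[
    [0, 0, -4, 0, -0.6],
    [-2, 0, -3, 0, -0.6],
    [-4, -0.5, 0, 0, -0.6],
    [-4, -0.5, 0, 5, -0.6],
    [0, 0, 0, 5, -0.6],
    [0, 0, 0, 0, -0.6],
    [0, 0, 0, 0, -0.6],
    [0, 0, 0, 0, -0.6],
  ],
)

```text
t: 19.6
eef_pos: [0.5256, -0.0421, 0.1847]
tool_rot: [-0.0, 0.765, 0.644, 0.0]
contact_force: [0.5, 1.4, -0.5]
gripper_width: 0.798
grasp_force: 0.0
```

Run:
```python
from h import *
W=cam('wrist'); im=shot('wrist','wrist7.png'); W2=cam('wrist'); print((W[3]-W2[3]).round(4)); o,Rm=obs(); p=o['eef_pos']; print(p,Rm.round(3))
print('nest',circ(im,W,[.535,.056],.046,.042,.008))
print('pad',circ(im,W,[.534,.057],.056,.030,.008))
print('disc',circ(im,W,[.535,.057],.066,.023,.008))
```

```text
[-0.      0.0001  0.0001]
[ 0.52556027 -0.04216678  0.18457734] [[ 0.17   0.985  0.   ]
 [ 0.985 -0.17   0.   ]
 [ 0.    -0.    -1.   ]]
nest (array([0.53445, 0.0554 ]), np.float32(80.992386))
pad (array([0.5335, 0.0564]), np.float32(117.25245))
disc (array([0.53225, 0.0562 ]), np.float32(99.51883))
```

View pics/wrist7.png

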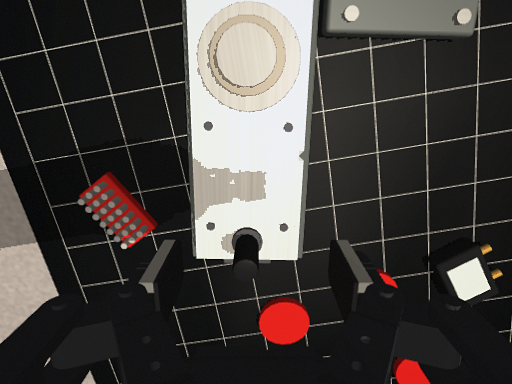

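Run:
```python
from h import *
W=cam('wrist'); im=cv2.imread('pics/wrist7.png'); o,Rm=obs(); p=o['eef_pos']
g=im.min(2).astype(int)
for rows in [range(115,150,5)]: pass
L=[];Rr=[]
for r in list(range(115,145,5))+list(range(215,245,5)):
    d=np.abs(np.diff(cv2.GaussianBlur(im,(0,0),1).min(2)[r].astype(int))); L.append((180+d[180:205].argmax()+.5,r)); Rr.append((290+d[290:325].argmax()+.5,r))
for e in (L,Rr):
    P=toplane(W,e,.04); k=np.polyfit(P[:,1],P[:,0],1); print(k, np.degrees(np.arctan(k[0])))
print('knob top',circ(im,W,[.508,-.107],.095,.011,.01), 'collar',toplane(W,[247,240],.045))
d=np.array([np.sin(.173),np.cos(.173)]); print('pred',np.array([.5355,.0557])-.165*d)
# ball in first picture, camera pose from the tool-fixed offset
q0=np.array([[0,1,0],[1,0,0],[0,0,-1.]]); Rc=q0@Rm.T@W[2]; t=np.array([.675,0,.2313])+q0@Rm.T@(W[3]-p)
for z in (.03,.035): 
    b=toplane((W[0],W[1],Rc,t),[183,47],z)[0,:2]; print('ball',b,'travel',(b-[.5355,.0557])@d+.08)
print('notch',toplane(W,[303,156],.04))
```

```text
[0.18999936 0.47400342] 10.757931880830357
[0.19111743 0.5761948 ] 10.819747881276014
knob top (array([ 0.5071875, -0.095125 ]), np.float32(95.12456)) collar [[ 0.50565596 -0.10376917  0.045     ]]
pred [ 0.50709717 -0.10683701]
ball [0.60266664 0.11359199] travel 0.14858978016146204
ball [0.60370124 0.11303104] travel 0.14821529392152544
notch [[ 0.56942087 -0.03285946  0.04      ]]
```

Request:
drive_tool(
  series=[
    [0, 0, 0, 1, -0.3],
    [-3, -0.4, 0, 0, -0.2],
    [-3.7, -0.4, 0, 0, -0.2],
    [0, 0, 1, 0, -0.2],
    [0, 0, 2, 0, -0.2],
    [0, 0, 0, 0, -0.2],
    [0, 0, 0, 0, -0.2],
    [0, 0, 0, 0, -0.2],
  ],
  squeeze=20,
)

```text
t: 20.45
eef_pos: [0.5054, -0.1071, 0.1552]
tool_rot: [0.0, 0.771, 0.636, 0.0]
contact_force: [-0.1, 0.1, 0.3]
gripper_width: 0.601
grasp_force: 0.0
```

Run:
```python
from h import *
o,Rm=obs(); print(o['eef_pos'],Rm[:,0])
W=cam('wrist'); im=shot('wrist','wrist8.png')
print(imaging.cut_out('knob','wrist')[0]['centre'] , proj(W,[[.505,-.1065,.095],[.505,-.1065,.045]]))
print('knob top',circ(im,W,[.505,-.1065],.095,.011,.01), circ(im,W,[.505,-.1065],.045,.015,.01))
```

```text
[ 0.50544081 -0.10714694  0.15516159] [1.89941510e-01 9.81795384e-01 2.18113653e-04]
[253.0, 99.0] [[256.12865734 204.9892398 ]
 [255.98058573 183.83566753]]
knob top (array([ 0.5060625, -0.0949375]), np.float32(164.11334)) (array([ 0.504875, -0.104375]), np.float32(194.43324))
```

View pics/wrist8.png

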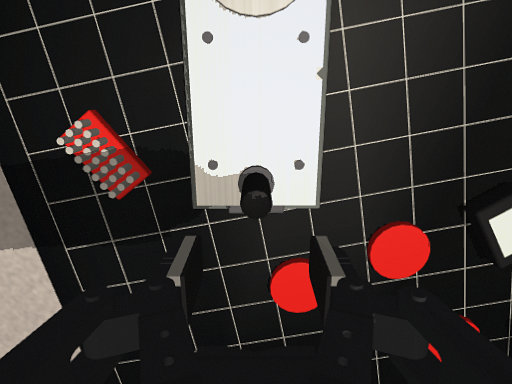

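The knob top is at (256,202) and the collar at (256,181), centred between the fingers. I'll go down and grip.

Request:
drive_tool(
  series=[
    [0.2, 0, 2, 0, -0.2],
    [0, 0, 3, 0, -0.2],
    [0, 0, 3, 0, -0.2],
    [0, 0, 1.5, 0, -0.2],
    [0, 0, 0.7, 0, -0.2],
    [0, 0, 0, 0, -0.2],
    [0, 0, 0, 0, -0.2],
  ],
)

```text
t: 21.25
eef_pos: [0.5059, -0.1058, 0.0534]
tool_rot: [0.001, 0.772, 0.636, 0.001]
contact_force: [-0.4, -1.5, -0.0]
gripper_width: 0.602
grasp_force: 0.0
```

Request:
drive_tool(
  series=[
    [0, 0, 0, 0, 0.1],
    [0, 0, 0, 0, 0.4],
    [0, 0, 0, 0, 0.7],
    [0, 0, 0, 0, 0.7],
    [0, 0, 0, 0, 0.7],
    [0, 0, 0, 0, 0.7],
  ],
  squeeze=40,
)

```text
t: 21.85
eef_pos: [0.5061, -0.1058, 0.0534]
tool_rot: [0.001, 0.772, 0.636, 0.001]
contact_force: [1.1, 0.0, 6.3]
gripper_width: 0.244
grasp_force: 39.2
```

Request:
drive_tool(
  series=[
    [0.2, 0, -0.1, 0, 0.7],
    [0.4, 0, 0, 0, 0.7],
    [0.6, 0, 0, 0, 0.7],
    [0.8, 0, 0, 0, 0.7],
    [0.8, 0, 0, 0, 0.7],
    [0.6, 0, 0, 0, 0.7],
    [0.4, 0, 0, 0, 0.7],
    [0.2, 0, 0, 0, 0.7],
  ],
)

```text
t: 22.65
eef_pos: [0.5135, -0.0671, 0.0535]
tool_rot: [0.001, 0.772, 0.636, 0.0]
contact_force: [2.5, -3.9, -3.6]
gripper_width: 0.247
grasp_force: 40.4
```

Request:
drive_tool(
  series=[
    [0.3, 0, 0, 0, 0.7],
    [0.6, 0, 0, 0, 0.7],
    [0.9, 0, 0, 0, 0.7],
    [1, 0, 0, 0, 0.7],
    [1, 0, 0, 0, 0.7],
    [1, 0, 0, 0, 0.7],
    [0.8, 0, 0, 0, 0.7],
    [0.5, 0, 0, 0, 0.7],
  ],
)

```text
t: 23.45
eef_pos: [0.5248, -0.0074, 0.0535]
tool_rot: [0.001, 0.772, 0.636, -0.0]
contact_force: [1.2, -4.5, -2.0]
gripper_width: 0.247
grasp_force: 40.5
```

Request:
drive_tool(
  series=[
    [0.3, 0, 0, 0, 0.7],
    [0.2, 0, 0, 0, 0.7],
    [0, 0, 0, 0, 0.7],
    [0, 0, 0, 0, 0.7],
  ],
)

```text
t: 23.85
eef_pos: [0.526, -0.0016, 0.0536]
tool_rot: [0.0, 0.772, 0.636, 0.001]
contact_force: [4.0, -2.1, -5.4]
gripper_width: 0.248
grasp_force: 40.4
```

Run:
```python
from h import *
o,Rm=obs(); print(o['eef_pos'],Rm[:,0])
im=shot('wrist','wrist9.png'); cv2.imwrite('pics/w9c.png',cv2.resize(im[0:200,150:450,::-1],(800,533),interpolation=cv2.INTER_CUBIC))
```

```text
[ 0.52595539 -0.00158661  0.05355866] [1.90782306e-01 9.81632300e-01 3.74225998e-04]
```

View pics/w9c.png

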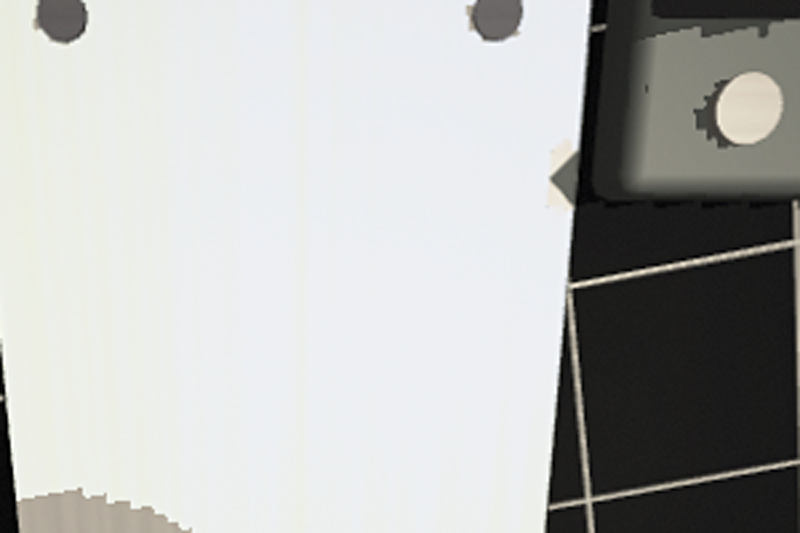

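The notch is at (565,178) in the crop, and the plunger is not in view yet. The slide has moved 106 mm and I expect the notch at about 148 mm. I'll go to 136 mm, then creep.

Request:
drive_tool(
  series=[
    [0.3, 0, 0, 0, 0.7],
    [0.6, 0, 0, 0, 0.7],
    [0.8, 0, 0, 0, 0.7],
    [0.7, 0, 0, 0, 0.7],
    [0.4, 0, 0, 0, 0.7],
    [0.2, 0, 0, 0, 0.7],
    [0, 0, 0, 0, 0.7],
    [0, 0, 0, 0, 0.7],
  ],
)

```text
t: 24.7
eef_pos: [0.5315, 0.0279, 0.0535]
tool_rot: [0.0, 0.772, 0.636, 0.0]
contact_force: [4.9, -1.7, -4.2]
gripper_width: 0.246
grasp_force: 40.4
```

Request:
drive_tool(
  series=[
    [0.1, 0, 0, 0, 0.7],
    [0.1, 0, 0, 0, 0.7],
    [0, 0, 0, 0, 0.7],
  ],
)

```text
t: 25.0
eef_pos: [0.5318, 0.0295, 0.0535]
tool_rot: [0.0, 0.772, 0.636, 0.0]
contact_force: [4.4, -2.8, -4.7]
gripper_width: 0.245
grasp_force: 40.3
```

Request:
drive_tool(
  series=[
    [0.1, 0, 0, 0, 0.7],
    [0.1, 0, 0, 0, 0.7],
    [0, 0, 0, 0, 0.7],
  ],
)

```text
t: 25.3
eef_pos: [0.5322, 0.0314, 0.0535]
tool_rot: [0.0, 0.772, 0.636, 0.0]
contact_force: [5.4, -3.7, -3.6]
gripper_width: 0.244
grasp_force: 40.4
```

Request:
drive_tool(
  series=[
    [0.1, 0.03, 0, 0, 0.7],
    [0, 0, 0, 0, 0.7],
  ],
)

```text
t: 25.5
eef_pos: [0.5324, 0.0325, 0.0535]
tool_rot: [0.0, 0.772, 0.636, 0.0]
contact_force: [3.7, -1.8, -2.8]
gripper_width: 0.245
grasp_force: 40.5
```

Request:
drive_tool(
  series=[
    [0.1, 0, 0, 0, 0.7],
    [0, 0, 0, 0, 0.7],
  ],
)

```text
t: 25.7
eef_pos: [0.5327, 0.0337, 0.0535]
tool_rot: [0.0, 0.772, 0.636, 0.0]
contact_force: [4.1, -2.0, -4.0]
gripper_width: 0.245
grasp_force: 40.4
```

Request:
drive_tool(
  series=[
    [0.1, 0, 0, 0, 0.7],
    [0, 0, 0, 0, 0.7],
  ],
)

```text
t: 25.9
eef_pos: [0.5329, 0.0349, 0.0535]
tool_rot: [-0.0, 0.772, 0.636, 0.0]
contact_force: [5.0, -2.4, -3.0]
gripper_width: 0.244
grasp_force: 40.4
```

Request:
drive_tool(
  series=[
    [0.1, 0, 0, 0, 0.7],
    [0, 0, 0, 0, 0.7],
  ],
)

```text
t: 26.1
eef_pos: [0.5331, 0.0362, 0.0535]
tool_rot: [-0.0, 0.772, 0.636, 0.0]
contact_force: [3.9, -0.2, -4.3]
gripper_width: 0.248
grasp_force: 40.4
```

Request:
drive_tool(
  series=[
    [0.1, 0, 0, 0, 0.7],
    [0, 0, 0, 0, 0.7],
  ],
)

```text
t: 26.3
eef_pos: [0.5334, 0.0377, 0.0535]
tool_rot: [-0.0, 0.771, 0.636, 0.001]
contact_force: [4.8, 0.5, -4.1]
gripper_width: 0.247
grasp_force: 40.3
```

Request:
drive_tool(
  series=[
    [0.1, 0, 0, 0, 0.7],
    [0, 0, 0, 0, 0.7],
  ],
)

```text
t: 26.5
eef_pos: [0.5337, 0.039, 0.0535]
tool_rot: [-0.0, 0.771, 0.636, 0.001]
contact_force: [4.2, 2.5, -5.4]
gripper_width: 0.246
grasp_force: 40.2
```

The force along the rail has turned into a pull, so the ball is dropping in. I'll continue in fine steps.

Request:
drive_tool(
  series=[
    [0.05, 0, 0, 0, 0.7],
    [0, 0, 0, 0, 0.7],
    [0, 0, 0, 0, 0.7],
  ],
)

```text
t: 26.8
eef_pos: [0.5338, 0.0399, 0.0535]
tool_rot: [-0.0, 0.771, 0.637, 0.001]
contact_force: [5.1, 3.2, -5.6]
gripper_width: 0.243
grasp_force: 40.2
```

Request:
drive_tool(
  series=[
    [0.05, 0, 0, 0, 0.7],
    [0, 0, 0, 0, 0.7],
    [0, 0, 0, 0, 0.7],
  ],
)

```text
t: 27.1
eef_pos: [0.5339, 0.0401, 0.0535]
tool_rot: [-0.0, 0.771, 0.637, 0.001]
contact_force: [4.7, 2.1, -5.0]
gripper_width: 0.25
grasp_force: 40.2
```

Request:
drive_tool(
  series=[
    [0, 0, 0, 0, 0.35],
    [0, 0, 0, 0, 0.3],
    [0, 0, 0, 0, 0.3],
    [0, 0, 0, 0, 0.3],
    [0, 0, 0, 0, 0.3],
  ],
)

```text
t: 27.6
eef_pos: [0.5332, 0.0385, 0.0535]
tool_rot: [-0.0, 0.772, 0.636, -0.0]
contact_force: [0.0, -0.3, -0.5]
gripper_width: 0.35
grasp_force: 0.0
```

Run:
```python
from h import *
o,Rm=obs(); print(o['eef_pos'],o['contact_force'])
im=shot('wrist','wrist10.png'); W=cam('wrist'); s=shot('scene','s10.png'); d=shot('side','d10.png')
for n,i in (('wrist',im),('scene',s),('side',d)):
    for th in ('knob','disc','pad'): 
        r=imaging.cut_out(th,n)[:2]; print(n,th,[(round(x['conf'],2),np.round(x['centre']),int(x['mask'].sum())) for x in r])
a=cv2.resize(s[60:240,150:430,::-1],(800,514),interpolation=cv2.INTER_CUBIC); cv2.imwrite('pics/s10c.png',a)
```

```text
[0.53320941 0.03846409 0.05348776] [ 0.03052394 -0.34228113 -0.47900093]
wrist knob [(0.58, array([256., 126.]), 56750)]
wrist disc []
wrist pad []
scene knob [(0.98, array([318., 183.]), 1988)]
scene disc [(0.6, array([340., 163.]), 191)]
scene pad [(0.92, array([205., 333.]), 866), (0.76, array([240., 276.]), 607)]
side knob [(0.8, array([354., 209.]), 3134)]
side disc [(0.68, array([354., 206.]), 3326), (0.51, array([384., 208.]), 85)]
side pad [(0.93, array([193., 191.]), 414), (0.9, array([186., 225.]), 529)]
```

View pics/s10c.png

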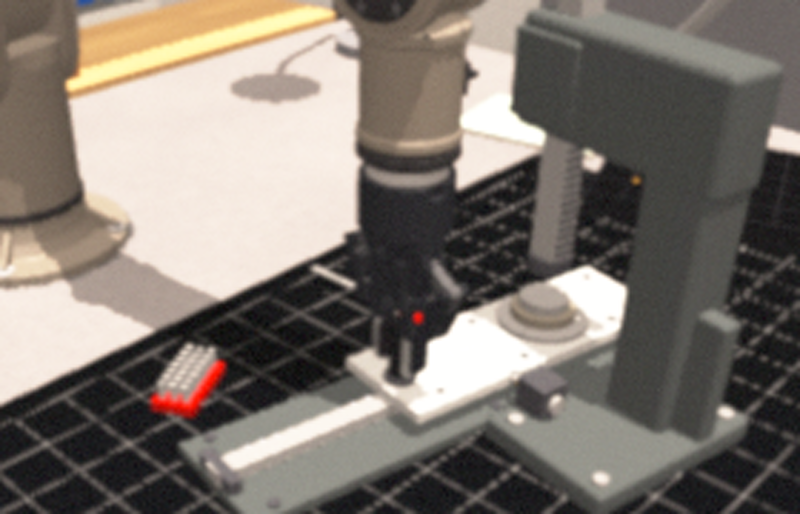

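The stack is intact and the knob is between the open fingers. I'll re-grip and probe lightly both ways to confirm the slide sits in the notch.

Request:
drive_tool(
  series=[
    [0.15, 0, 0, 0, 0.3],
    [0, 0, 0, 0, 0.7],
    [0, 0, 0, 0, 0.7],
    [0, 0, 0, 0, 0.7],
    [0, 0, 0, 0, 0.7],
  ],
)

```text
t: 28.7
eef_pos: [0.534, 0.0403, 0.0536]
tool_rot: [-0.0, 0.772, 0.636, 0.0]
contact_force: [-0.5, 0.9, 2.0]
gripper_width: 0.245
grasp_force: 39.0
```

Request:
drive_tool(
  series=[
    [0.1, 0, 0, 0, 0.7],
    [0.1, 0, 0, 0, 0.7],
    [0, 0, 0, 0, 0.7],
    [0, 0, 0, 0, 0.7],
  ],
)

```text
t: 29.1
eef_pos: [0.534, 0.0407, 0.0536]
tool_rot: [0.0, 0.772, 0.636, -0.0]
contact_force: [-1.1, -5.1, 5.0]
gripper_width: 0.247
grasp_force: 39.2
```

Request:
drive_tool(
  series=[
    [-0.2, 0, 0, 0, 0.7],
    [-0.2, 0, 0, 0, 0.7],
    [0, 0, 0, 0, 0.7],
    [0, 0, 0, 0, 0.7],
  ],
)

```text
t: 29.5
eef_pos: [0.5339, 0.0401, 0.0536]
tool_rot: [-0.0, 0.771, 0.637, 0.001]
contact_force: [0.7, 6.4, 2.2]
gripper_width: 0.243
grasp_force: 39.0
```

Request:
drive_tool(
  series=[
    [0.2, 0, 0, 0, 0.7],
    [0, 0, 0, 0, 0.7],
    [0, 0, 0, 0, 0.7],
  ],
)

```text
t: 29.8
eef_pos: [0.534, 0.0404, 0.0536]
tool_rot: [0.0, 0.772, 0.636, 0.0]
contact_force: [0.4, 3.5, 4.0]
gripper_width: 0.247
grasp_force: 39.3
```

The slide is held stiffly in both directions: about ±6 N for under 0.7 mm of movement. It is seated, so I'll relax the residual force.

Request:
drive_tool(
  series=[
    [0.1, 0, 0, 0, 0.7],
    [0, 0, 0, 0, 0.7],
    [0, 0, 0, 0, 0.7],
    [0, 0, 0, 0, 0.7],
  ],
)

```text
t: 30.2
eef_pos: [0.534, 0.0405, 0.0536]
tool_rot: [0.0, 0.772, 0.636, -0.0]
contact_force: [-0.2, -0.1, 4.8]
gripper_width: 0.243
grasp_force: 39.4
```

Request:
drive_tool(
  series=[
    [0, 0, 0, 0, 0.7],
    [0, 0, 0, 0, 0.7],
    [0, 0, 0, 0, 0.7],
    [0, 0, 0, 0, 0.7],
  ],
)

```text
t: 30.6
eef_pos: [0.534, 0.0404, 0.0536]
tool_rot: [0.0, 0.772, 0.636, -0.0]
contact_force: [-0.1, 0.4, 5.1]
gripper_width: 0.242
grasp_force: 39.4
```

```bash
python3 -c "
from station import hand_in
print(hand_in())"
```

```text
the job is handed in; nothing more can be done
None
```

The job is handed in at about 31 s: pad and disc are stacked within about 2 mm of the nest's centre (by camera), the slide is at rest in the notch (it pushed back when probed either way), and the gripper is still holding the knob.

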